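# Make the food slicer safe: fence to zero, finger guard latched

### The arm

A 6-joint arm with a two-finger parallel gripper is mounted at the origin on a cart in front of the work surface, level with it; the furniture and walls round the work are solid. World frame = base frame: x ahead of the robot, y to its left, z up, the work surface at z = 0. Lengths are in m, angles in rad, forces in N, time in s.
With the tool pointing down it reaches from about 0.275 to 0.875 m from the base axis. Payload 12.5 kg.
Tool frame: the origin (TCP) lies at the very end of the fingers, on their centre line; the grasp point (between the pads) lies 19 mm behind it; x points along the fingers, y is the direction in which the jaws open and shut, and the axes are right-handed (so a half turn about x gives the same grasp; the last joint's range is limited). The gripper opens to 85 mm and grips with 20 to 120 N. Pads are 22 mm wide; open, the fingers measure 114 mm over their backs; the gripper's body (76 mm by 85 mm) begins 54 mm behind the grasp point. The pads swing forward as they close: fully open they stand 13 mm farther back than shut.
Start: joints at [-1.38, 0.351, 1.652, -0, 1.139, -0.085], TCP at [0.15, -0.529, 0.231] pointing down, gripper open.
Joint ranges: [-2.75, 2.75], [-0.79, 2.1], [0.01, 2.65], [-1.57, 4.71], [0.07, 3.14], [-2.87, 2.87]. Speed limits (rad/s): [2.22, 2.22, 2.79, 3.14, 3.14, 3.14].

### API

Orientations are given as a 3x3 rotation matrix whose columns are the frame's x, y, z axes.
In Python, from bench import manip gives the robot as it stands. Calls block until the motion is done:
- manip.move_ptp(position, orientation): joint-space move of the TCP to a pose.
- manip.move_l(position, attitude=None, max_speed=0.15): straight line of the TCP; attitude=None keeps the orientation; max_speed is the mean speed in m/s.
- manip.move_j(angles): joint-space move.
- manip.set_gripper(opening, effort=None): opening from 0.0 (shut) to 1.0 (fully open); effort is the grip in N (None keeps the last); returns when the fingers have stopped.
- manip.dwell(seconds).
- manip.inverse_kinematics(position, orientation): joint angles nearest the present ones, or None.
- manip.grab_frame(name): name is "side" or "top" or "wrist"; returns (picture, depth): 480x640x3 uint8, red, green, blue; 480x640 float32, m along the optical axis (not along the pixel's ray), 0 where there is no reading.
- manip.get_calibration(name): a dict with "camera_matrix" (3x3 intrinsics, pixels), "R" (3x3) and "t" (3): a world point X has camera coordinates R X + t. Camera axes: x right, y down, z forward; pixel columns grow to the right and rows downward; lengths in m; the calibration is good to about 2 mm. A picture is of the moment at which its call begins: read the wrist's pose just before it. get_calibration takes no time and is no camera call; for the wrist camera it gives the pose at the moment of the call.
A pose or a line that the arm cannot do raises manip.Unreachable and nothing moves.
- manip.sign_off(): hands the job in, once; it reports no verdict.
Trained networks look in the newest picture that a camera, given by its name, has taken for a name from the list of things; names that differ only in an ending like _2 or _b are one class to them, and where a whole thing is asked for, a point or a joint stands for the part that bears it (a point fixed in the world has none). Each returns a list of dicts, best first, with "confidence" (0 to 1); they miss things now and then, are a little off and sometimes report something else, mostly with a low value. They report only what shows in the picture. A call takes as long as a camera call.
- manip.look_for(camera, name): "at" ([x, y, z] in m, in world coordinates, good to about 4 mm: the middle of the surface that is visible of it).
Readings, each from a call of its own:
- manip.current_time(): time.
- manip.current_qpos(): joint angles.
- manip.current_joint_vel(): joint speeds.
- manip.current_joint_torque(): joint torques, N m.
- manip.current_ee_pos(): TCP position.
- manip.current_tcp_rot(): TCP orientation.
- manip.current_force(): force on the tool from outside, world axes, zero at the start.
- manip.current_ft_torque(): the same for the moment, N m.
- manip.current_grip_width(): opening from 0.0 (shut) to 1.0 (fully open).
Only numpy, scipy, OpenCV 4.12 (cv2) and the standard library are available. Lean on these libraries where they do the work, as an engineer would, in place of code of your own. Each camera call takes 0.05 s, during which the arm holds its last target. There are 200 camera calls.

### The job

Slicing is finished, so make the food slicer safe. Swing its thickness lever back to zero against the stop - the guard cannot pass the interlock otherwise - then push the clear sliding finger guard across the blade until its latch drops with a click and holds it. Feel it home rather than ramming it, keep off the blade, leave the things round about where they are and let go.

Things in the scene. Friction and masses are not known exactly. Their poses are not given: they have to be found in the camera images.
- slicer: White electric food slicer, fixed. Base x -120 to 105, y -195 to 205 mm, top at z 38. Origin: under the base, at worktop height; x points away from its front (the front faces the robot), y to its left end (latch end), z up. Motor drum behind the blade: x 14 to 106, y 0 to 140, up to z 184. Lever pod at the right end: y -193 to -138, top at z 75.
- blade_centre (a point): Centre of the round steel blade, 140 mm in diameter, upright in the slicer's y-z plane, at (3, 70, 118) mm in the slicer's frame. Must not be touched.
- lever (a joint): Thickness lever, rad: 0 = zero, its 75 mm arm pointing to the slicer's front (-x) against the stop; grows to 0.95 as the knob swings to the slicer's right (-y) about an upright pivot at (0, -168) mm in the slicer's frame. Starts at 0.35 to 0.85, stays where left, takes 2 to 3 N at the knob. Unless it is within 0.1 of zero a lock bar stops the guard dead at 0.090 of its travel.
- lever_knob (a point): Middle of the lever's upright black knob, 20 mm in diameter, 40 mm tall; the point is 106 mm above the worktop, 20 mm below the knob's top and 75 mm from the lever's pivot. The lever's arm, 13 mm wide, runs from the knob's foot to the pivot, its top at z 87 mm. Otherwise free all round.
- guard (a joint): Sliding finger guard, travel in m along the slicer's +y (to its left): 0 = fully open at the right, starts at 0 to 0.03, about 0.120 = shut and latched. The latch bracket is screwed down through slots: the travel at which it latches differs by up to 12 mm either way between starts and is not told; feel for it. It has an upright clear plate 150 mm wide, up to z 193, 14 mm before the blade.
- guard_grip (a point): On the axis of the guard's upright round black grip, 26 mm in diameter, standing from z 58 to 148 mm on the front of the guard; the point is 125 mm above the worktop, 71 mm in front of the clear plate, free all round. Push it to the slicer's left, or grasp it from above and slide it.
- latch (a joint): Sprung steel latch arm over the slicer's left front end, rad: 0 = down; the roller on the guard's steel striker loop lifts it to about 0.13 over the last 14 mm and it snaps back to 0 behind the roller: the click. It holds the guard only once it is down behind the roller.
- buffer (a joint): Sprung rubber buffer on the latch bracket, m pressed: 0 = out, 0.005 with the guard latched, 0.0065 = solid. The guard slides with about 1.5 N; the latch raises the push to 10 to 15 N; near its top the push falls, some 3 to 5 mm farther the latch snaps in; then the buffer is felt, solid 1.5 mm on. Let go before the click, the guard does not hold. Over 30 N between guard and bracket counts as ramming.
- pepper_drum: Striped card drum, 46 mm across, 98 mm tall, standing to the right of the slicer. Origin under its centre. Leave it alone.
- tin_3: Squat food tin, 75 mm across, 58 mm tall, in front of the slicer. Origin under its centre. Leave it alone.
- tin_1: Flat food tin, 86 mm across, 40 mm tall, on the chopping board. Origin under its centre. Leave it alone.
- spice_1: Spice jar with a green lid, 46 mm across, 98 mm tall, on the chopping board. Origin under its centre. Leave it alone.

How it is judged:
On the way, in this order (a step that is already met when the one before it is completed fails the run):
1. the thickness lever stands at zero (value of joint lever below 0.08 rad), for 0.2 s.
2. the guard is shut and its latch has dropped in (value of joint guard above 0.105 m and value of joint buffer above 0.003 m and value of joint latch below 0.03 rad), for 0.2 s.
At the end, for the whole second after the job is handed in: The thickness lever is within 0.08 rad of zero; the guard is shut (over 105 mm of travel, pressing the buffer in by over 3 mm) with the latch arm down (below 0.03 rad) behind its striker, so that it stays shut by itself, at rest (all of step 2 and value of joint lever below 0.08 rad and velocity of joint guard between -0.01 and 0.01 m/s); the robot touches nothing.
It fails at once if the guard is rammed against its latch and end buffer (over 30 N) (contact force between guard and catch above 30 N).
It fails at once if the robot touches the blade (contact force between any of the arm, the fingers and blade above 1 N).
It fails at once if a bystander is shoved (over 30 mm) or knocked over (distance of any of pepper_drum, tin_3, tin_1, spice_1 from where it was at the start of the episode above 0.03 m or angle between any of pepper_drum, tin_3, tin_1, spice_1's own z axis and vertical above 0.3 rad).
It also fails if it takes over 51 s, if anything falls off the work surface, if the arm or the gripper's body presses on something with over 40 N, if the wrist force passes 120 N, or if a joint passes its speed limit or range.

## Working session

There is one attempt and no reset: what is moved stays moved. The work goes in short steps, each a Python script; the robot and the scene stay as the last script left them, time stands still between calls to the robot, and variables do not carry over. Pictures are saved under pics/ and viewed, about 8 in all and at most 12, crops included, and the job is handed in when it is done.

```bash
mkdir -p pics; ls
python3 - <<'E'
from bench import manip as m
import cv2,numpy as np
print(m.current_time())
for c in ("top","side"):
    p,d=m.grab_frame(c); cv2.imwrite(f"pics/{c}0.png",p[:,:,::-1]); np.save(f"pics/{c}0d.npy",d)
    k=m.get_calibration(c); K,R,t=k["camera_matrix"],np.array(k["R"]),np.array(k["t"])
    for n in ("slicer","lever_knob","guard_grip","blade_centre","latch","pepper_drum","tin_3","tin_1","spice_1"):
        for r in m.look_for(c,n)[:2]:
            q=K@(R@np.array(r["at"])+t); print(c,n,np.round(r["at"],3),round(r["confidence"],2),np.round(q[:2]/q[2]))
print(m.current_time())
E
```

```text
pics
0.0
top slicer [0.558 0.025 0.059] 0.97 [238. 216.]
top lever_knob [ 0.574 -0.161  0.088] 0.5 [312. 207.]
top guard_grip [ 0.537 -0.014  0.059] 0.9 [253. 224.]
top blade_centre [0.558 0.11  0.139] 0.76 [195. 209.]
top latch [0.449 0.17  0.081] 0.61 [175. 258.]
top pepper_drum [ 0.404 -0.28   0.097] 0.9 [362. 276.]
top pepper_drum [ 0.572 -0.159  0.09 ] 0.6 [311. 208.]
top tin_3 [ 0.349 -0.178  0.056] 0.76 [319. 300.]
top tin_3 [ 0.37  -0.491  0.06 ] 0.74 [446. 291.]
top tin_1 [ 0.349 -0.178  0.056] 0.76 [319. 300.]
top tin_1 [ 0.37  -0.491  0.06 ] 0.74 [446. 291.]
top spice_1 [ 0.412 -0.63   0.123] 0.62 [514. 272.]
side slicer [0.55  0.137 0.07 ] 0.78 [192. 231.]
side blade_centre [0.556 0.124 0.137] 0.64 [193. 213.]
side latch [ 0.36 -0.49  0.06] 0.42 [418. 264.]
side latch [0.451 0.169 0.083] 0.41 [179. 255.]
side pepper_drum [ 0.394 -0.28   0.077] 0.94 [342. 258.]
side tin_3 [ 0.363 -0.491  0.059] 0.6 [418. 263.]
side tin_3 [ 0.339 -0.179  0.056] 0.59 [308. 282.]
side tin_1 [ 0.363 -0.491  0.059] 0.6 [418. 263.]
side tin_1 [ 0.339 -0.179  0.056] 0.59 [308. 282.]
1.0
```

Run:
```python
import cv2
for c,(x,y,w,h) in dict(top=(140,150,260,190),side=(140,150,260,190)).items():
    i=cv2.imread(f"pics/{c}0.png")[y:y+h,x:x+w]; cv2.imwrite(f"pics/{c}0c.png",cv2.resize(i,None,fx=3,fy=3,interpolation=cv2.INTER_CUBIC))
```

```text
(no output)
```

View pics/top0c.png

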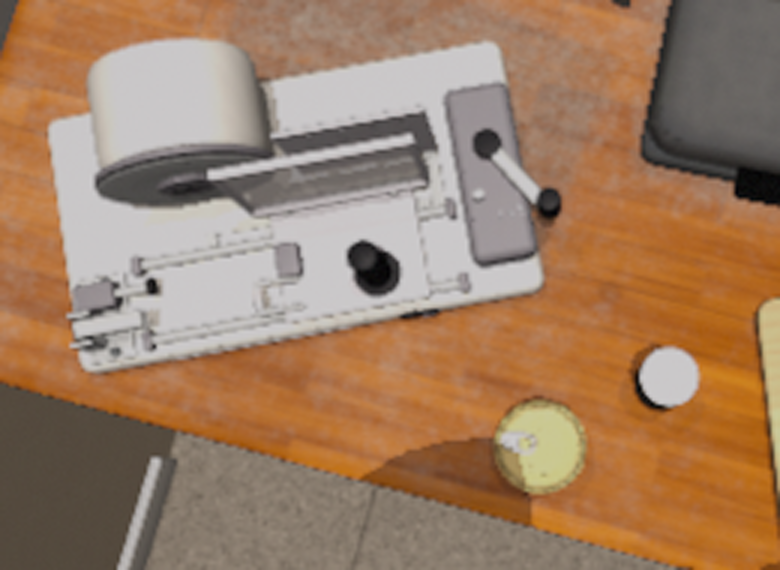

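View pics/side0c.png

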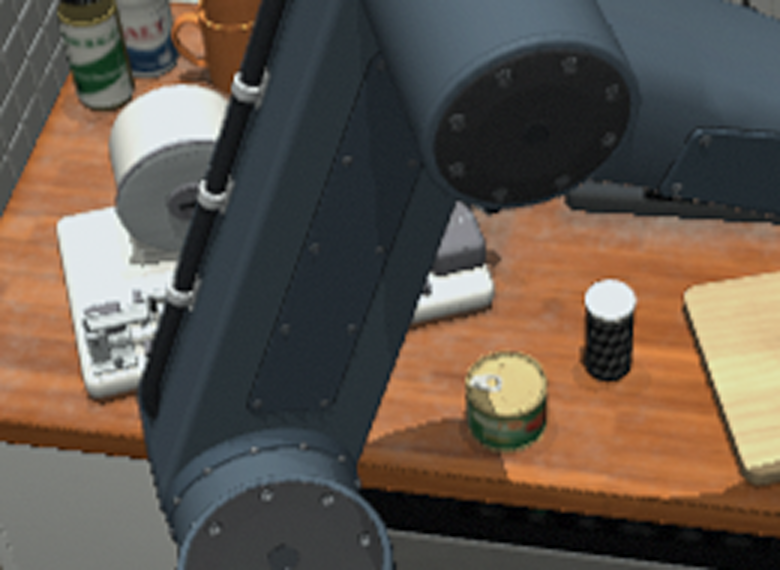

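The top view shows the slicer: knob top at full-image pixel (323,216), pivot cap (302,197), grip top (261,234), base corners about (157,190), (305,164), (320,246), (171,273). In the side view the arm hides most of it.

```bash
cat > h.py <<'E'
from bench import manip as m
import numpy as np, cv2
def ray(c,px,z):
    k=m.get_calibration(c); K,R,t=np.array(k["camera_matrix"]),np.array(k["R"]),np.array(k["t"])
    o=-R.T@t; v=R.T@np.linalg.solve(K,[px[0],px[1],1.]); return o+v*(z-o[2])/v[2]
E
python3 - <<'E'
from h import *
f=lambda x,y,z:ray("top",(x/3+140,y/3+150),z)
knob=f(549,196,.126); grip=f(363,252,.148)
c=[f(49,120,.038),f(496,41,.038),f(544,285,.038),f(90,372,.038)]
print("knob",knob,"grip",grip); print(np.round(c,3))
fl,fr=c[3],c[2]; bl,br=c[0],c[1]
for a,b in((fr,fl),(br,bl)): v=a-b; v=b-a; print("len",np.linalg.norm(v),"yaw",np.arctan2(-v[0],v[1]))
for a,b in((fl,bl),(fr,br)): v=b-a; print("len",np.linalg.norm(v),"yaw",np.arctan2(v[1],v[0]))
v=(fl-fr)+(bl-br); yaw=np.arctan2(-v[0],v[1]); R=np.array([[np.cos(yaw),-np.sin(yaw)],[np.sin(yaw),np.cos(yaw)]])
o=np.mean(c,0)[:2]-R@[-.0075,.005]; print("origin",o,"yaw",yaw)
for n,p in(("knob",knob),("grip",grip),("pivotcap",f(487,142,.095)),("drum",f(668,376,.098)),("tin3",f(541,446,.058))): print(n,p,(R.T@(p[:2]-o)))
print(m.get_calibration("top")["t"],m.get_calibration("wrist"))
E
```

```text
knob [ 0.54499777 -0.18891862  0.126     ] grip [ 0.49677212 -0.04706884  0.148     ]
[[ 0.63   0.241  0.038]
 [ 0.7   -0.143  0.038]
 [ 0.487 -0.185  0.038]
 [ 0.413  0.196  0.038]]
len 0.38752377077734906 yaw 0.1919320759432993
len 0.3902515908972946 yaw 0.18100179216143558
len 0.22151687751372426 yaw 0.20607325866754225
len 0.217229674915722 yaw 0.1939018715454718
origin [0.56577169 0.02387932] yaw 0.18644776647112846
knob [ 0.54499777 -0.18891862  0.126     ] [-0.05986011 -0.20525907]
grip [ 0.49677212 -0.04706884  0.148     ] [-0.08095535 -0.05692814]
pivotcap [ 0.59617695 -0.13844589  0.095     ] [-0.00021182 -0.16514814]
drum [ 0.4058874  -0.28312406  0.098     ] [-0.21402235 -0.27204502]
tin3 [ 0.35148189 -0.18246873  0.058     ] [-0.24882653 -0.16304904]
[-0.18651749  0.47704218  1.09190719] {'camera_matrix': array([[424.42652213,   0.        , 317.47563633],
       [  0.        , 424.42652213, 236.75188172],
       [  0.        ,   0.        ,   1.        ]]), 'R': array([[ 2.72257547e-01, -9.62224408e-01,  1.26014439e-04],
       [-9.14815644e-01, -2.58802822e-01,  3.10053926e-01],
       [-2.98308842e-01, -8.45298013e-02, -9.50718963e-01]]), 't': array([-0.54996994, -0.03966829,  0.38103262])}
```

```bash
cat >> h.py <<'E'
O=np.array([.5658,.0239]); YAW=.19
def W(x,y,z):  # slicer mm -> world m
    c,s=np.cos(YAW),np.sin(YAW); return np.array([O[0]+(c*x-s*y)/1e3,O[1]+(s*x+c*y)/1e3,z/1e3])
def S(p):
    c,s=np.cos(YAW),np.sin(YAW); d=(np.array(p)[:2]-O)*1e3; return np.array([c*d[0]+s*d[1],-s*d[0]+c*d[1]])
SG=1
def A(sg=None):
    sg=sg or SG; y=sg*np.array([np.cos(YAW),np.sin(YAW),0]); x=np.array([0,0,-1.]); return np.c_[x,y,np.cross(x,y)]
def Fy():  # force on tool along slicer y
    return float(np.dot(m.current_force(),[-np.sin(YAW),np.cos(YAW),0]))
E
python3 - <<'E'
from h import *
print(np.round(m.current_tcp_rot(),2))
for sg in(1,-1):
    for p in((-70,-250,95),(-81,60,100)):
        q=m.inverse_kinematics(W(*p),A(sg)); print(sg,p,None if q is None else np.round(q,2))
q=[m.inverse_kinematics(W(-70,-250,230),A(sg)) for sg in(1,-1)]
c=m.current_qpos(); d=[9 if x is None else np.abs(np.array(x)-c).max() for x in q]; sg=[1,-1][int(np.argmin(d))]
print(sg,d)
m.move_ptp(W(-70,-250,230),A(sg)); m.set_gripper(0.0)
print(m.current_time(), m.current_force())
k=m.get_calibration("wrist")
p,_=m.grab_frame("wrist"); cv2.imwrite("pics/w1.png",p[:,:,::-1])
for n in("lever_knob","guard_grip","slicer","latch"):
    for r in m.look_for("wrist",n)[:2]: print(n,np.round(r["at"],3),S(r["at"]),r["confidence"])
E
```

```text
[[ 0.    0.27 -0.96]
 [-0.   -0.96 -0.27]
 [-1.    0.    0.  ]]
1 (-70, -250, 95) [-0.49  0.59  1.65 -0.    0.9  -0.68]
1 (-81, 60, 100) [ 0.04  0.42  1.94 -0.    0.78 -0.15]
-1 (-70, -250, 95) [-0.49  0.59  1.65 -0.    0.9   2.47]
-1 (-81, 60, 100) None
1 [np.float64(0.893739356498576), np.float64(2.5503703635325476)]
3.5583 [ 0.80468851 -0.06293532  0.00479827]
lever_knob [ 0.577 -0.162  0.084] [ -24.59765228 -185.08526549] 0.57
guard_grip [ 0.574 -0.09   0.065] [ -13.38304985 -113.00612362] 0.63
slicer [ 0.577 -0.125  0.073] [ -17.08487025 -148.13924939] 0.89
```

View pics/w1.png

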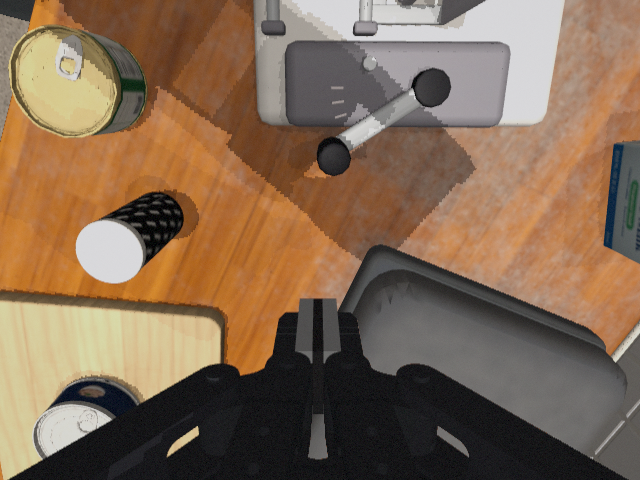

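The wrist view shows knob top at (334,152), pivot cap at (432,87), and slicer edges level in the image (yaw right). A grey tray lies to the right of the fingers at about (360,260) and beyond.

Run:
```python
from h import *
for n,px,z in(("knob",(335,148),.126),("pivot",(432,87),.095),("cornerR",(560,124),.038),("cornerL",(257,122),.038),("trayedge",(372,250),.06)):
    p=ray("wrist",px,z); print(n,p,S(p))
d=np.load("pics/top0d.npy"); k=m.get_calibration("top");K,R,t=np.array(k["camera_matrix"]),np.array(k["R"]),np.array(k["t"])
v,u=np.mgrid[150:220,355:420]; z=d[150:220,355:420]; P=(np.c_[((u-K[0,2])*z/K[0,0]).ravel(),((v-K[1,2])*z/K[1,1]).ravel(),z.ravel()]-t)@R
print("tray max z",np.percentile(P[:,2],[50,95,100]))
```

```text
knob [ 0.54503395 -0.18115578  0.126     ] [ -59.11896025 -197.44378879]
pivot [ 0.59835679 -0.13652863  0.095     ] [   1.67253442 -163.6902373 ]
cornerR [ 0.71572074 -0.13976288  0.038     ] [ 116.31361087 -189.03150985]
cornerL [ 0.48794022 -0.18205471  0.038     ] [-115.35501414 -187.5438842 ]
trayedge [ 0.59341643 -0.25947009  0.06      ] [ -26.39751235 -283.48623325]
tray max z [0.09535943 0.10215136 1.14387692]
```

```bash
sed -i 's/^O=.*/O=np.array([.5668,.0292])/' h.py
python3 - <<'E'
from h import *
m.move_ptp(W(-72,-247,140),A()); m.move_l(W(-72,-247,95),A()); f0=Fy()
m.move_l(W(-72,-200,95),A(),.08); print(m.current_time(),Fy()-f0)
y=-200
while y<-180:
    y+=2.5; m.move_l(W(-72,y,95),A(),.05); f=Fy()-f0
    print(y,np.round(S(m.current_ee_pos()),1),round(f,1),round(m.current_time(),2))
    if f<-9: break
E
```

```text
Traceback (most recent call last):
  File "h.py", line 8, in W
    c,s=np.cos(YAW),np.sin(YAW); return np.array([O[0]+(c*x-s*y)/1e3,O[1]+(s*x+c*y)/1e3,z/1e3])
               ^^^
NameError: name 'YAW' is not defined
```

```bash
sed -i 's/^O=.*/O=np.array([.5668,.0292]); YAW=.19/' h.py
python3 - <<'E'
from h import *
m.move_ptp(W(-72,-247,140),A()); m.move_l(W(-72,-247,95),A()); f0=Fy()
m.move_l(W(-72,-200,95),A(),.08); print(m.current_time(),Fy()-f0)
y=-200
while y<-180:
    y+=2.5; m.move_l(W(-72,y,95),A(),.05); f=Fy()-f0
    print(y,np.round(S(m.current_ee_pos()),1),round(f,1),round(m.current_time(),2))
    if f<-9: break
E
```

```text
5.4417 -0.2441907051375071
-197.5 [ -72.  -197.5] 0.6 5.69
-195.0 [ -72.1 -194.9] 0.0 5.94
-192.5 [ -72.  -192.3] -0.3 6.19
-190.0 [ -71.9 -189.7] -0.6 6.44
-187.5 [ -71.8 -189.3] -13.8 6.69
```

Run:
```python
from h import *
m.move_l(W(-72,-203,95),A()); m.move_l(W(-76,-225,200),A(),.3)
p,_=m.grab_frame("wrist"); cv2.imwrite("pics/w2.png",p[:,:,::-1]); print(m.current_time())
```

```text
7.5
```

View pics/w2.png

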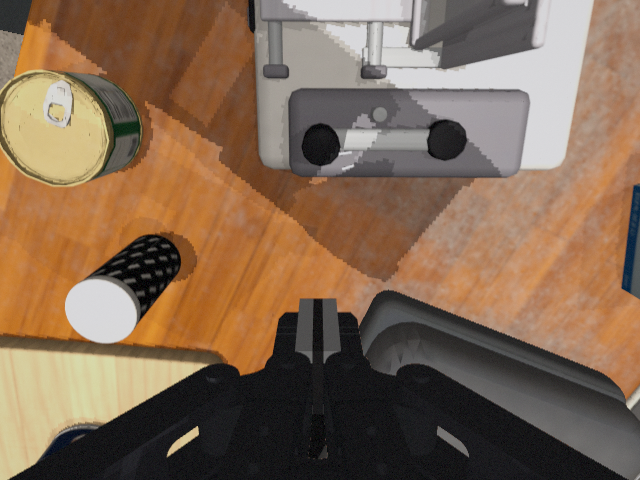

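The lever arm is now level in the image, from knob (320,143) to pivot (446,140), so it stands at zero. Next is the guard.

```bash
cat >> h.py <<'E'
def push(y,step,z=105,n=60,hi=22,stop=lambda F:False,f0=0,v=.03):
    F=[]
    for _ in range(n):
        y+=step; m.move_l(W(-83,y,z),A(),v); f=-(Fy()-f0); F.append(f)
        print(round(y,2),np.round(S(m.current_ee_pos()),1)[1],round(f,1),round(m.current_time(),2))
        if f>hi or stop(F): break
    return y
E
python3 - <<'E'
from h import *
m.move_l(W(-83,-112,200),A(),.25); m.move_l(W(-83,-112,105),A(),.2); f0=Fy(); print("f0",f0,m.current_time())
m.move_l(W(-83,-38,105),A(),.06); print(Fy()-f0,m.current_time())
y=push(-38,2,f0=f0,hi=5,n=45)
y=push(y,1,f0=f0,hi=22,n=25,stop=lambda F:F[-1]<max(F)-2)
E
```

```text
f0 0.29992355716510266 8.725
-0.864493848677561 10.1083
-36 -36.0 1.2 10.36
-34 -33.9 0.6 10.61
-32 -31.9 0.3 10.86
-30 -29.9 0.8 11.11
-28 -27.9 0.7 11.36
-26 -25.9 0.0 11.61
-24 -23.9 0.3 11.86
-22 -21.9 1.2 12.11
-20 -19.9 -0.4 12.36
-18 -17.9 0.7 12.61
-16 -15.9 0.6 12.86
-14 -13.9 0.5 13.11
-12 -11.9 0.9 13.36
-10 -9.9 0.7 13.61
-8 -7.9 0.3 13.86
-6 -5.9 0.5 14.11
-4 -3.9 0.3 14.36
-2 -1.9 0.3 14.61
0 0.1 0.5 14.86
2 2.1 0.6 15.11
4 4.2 0.1 15.36
6 6.1 0.4 15.61
8 8.1 0.5 15.86
10 9.8 4.6 16.11
12 11.6 6.7 16.36
13 12.5 7.9 16.61
14 13.4 9.0 16.86
15 14.3 10.7 17.11
16 15.2 10.9 17.36
17 16.3 9.1 17.61
18 18.0 2.5 17.86
```

Run:
```python
from h import *
y=push(18,.7,f0=.3,hi=13,n=14)
```

```text
18.7 18.7 3.3 18.11
19.4 19.5 1.9 18.36
20.1 20.3 -0.1 18.61
20.8 20.9 0.4 18.86
21.5 21.5 -0.4 19.11
22.2 22.2 1.5 19.36
22.9 22.6 5.6 19.61
23.6 23.2 7.4 19.86
24.3 23.9 7.1 20.11
25.0 24.5 6.9 20.36
25.7 25.2 7.4 20.61
26.4 25.5 10.9 20.86
27.1 25.7 16.7 21.11
```

Run:
```python
from h import *
y=push(27.1,-1,f0=.3,n=6,hi=40)
m.move_l(W(-83,-40,105),A(),.15); m.move_l(W(-83,-40,210),A(),.25); m.move_ptp(W(-110,-60,300),A())
print(m.current_time(),m.current_force())
for c in("top","wrist"):
    p,_=m.grab_frame(c); cv2.imwrite(f"pics/{c}3.png",p[:,:,::-1])
t=cv2.imread("pics/top3.png")[150:340,140:400]
w=cv2.imread("pics/wrist3.png")
cv2.imwrite("pics/c3.png",cv2.resize(t,None,fx=3,fy=3,interpolation=cv2.INTER_CUBIC))
```

```text
26.1 25.4 8.2 21.36
25.1 24.6 9.1 21.61
24.1 23.7 6.6 21.86
23.1 22.8 5.6 22.11
22.1 22.2 1.3 22.36
21.1 21.2 -0.1 22.61
24.2 [ 0.93073595  0.21667247 -0.70001019]
```

View pics/wrist3.png

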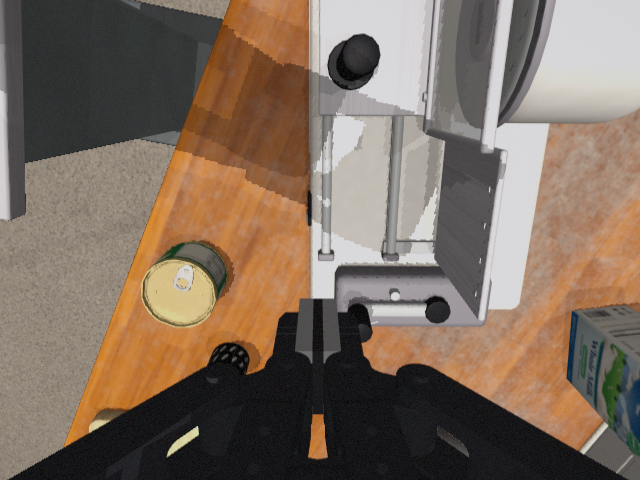

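View pics/c3.png

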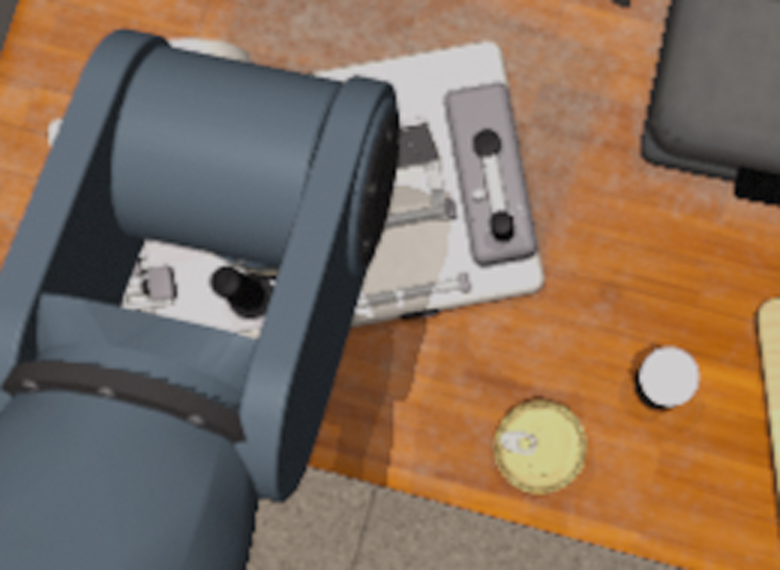

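Run:
```python
from h import *
m.move_l(W(-110,30,270),A(),.3)
p,_=m.grab_frame("wrist"); cv2.imwrite("pics/w4.png",p[:,:,::-1])
g=ray("wrist",(0,0),.148)
print(m.current_time())
for n in("latch","guard_grip","lever_knob"):
    for r in m.look_for("wrist",n)[:2]: print(n,np.round(r["at"],3),S(r["at"]),r["confidence"])
c=p[:,:,::-1][0:260,130:480]; cv2.imwrite("pics/w4c.png",cv2.resize(c,None,fx=2.25,fy=2.25,interpolation=cv2.INTER_CUBIC))
```

```text
24.8167
latch [0.456 0.166 0.08 ] [-82.69822801 155.61877484] 0.71
guard_grip [0.53  0.095 0.095] [-23.98278497  71.21085609] 0.67
```

View pics/w4c.png

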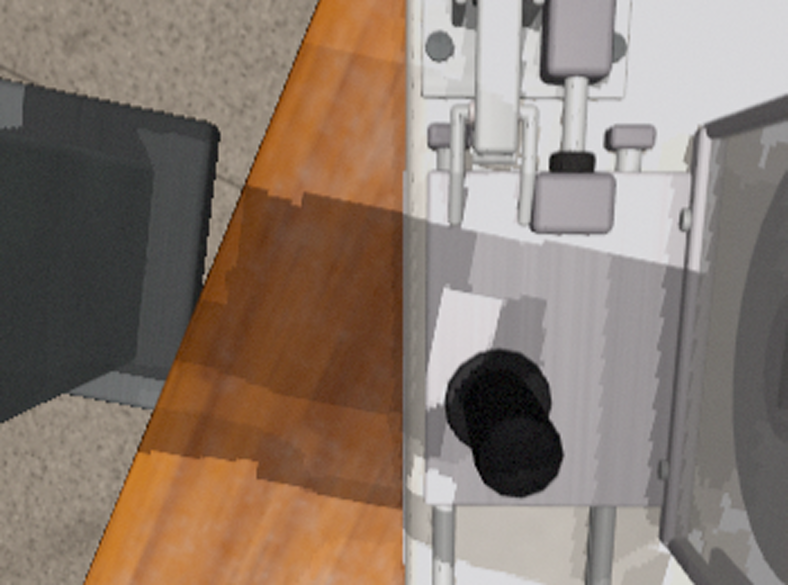

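The crop shows the guard block against the black buffer at crop (573,160). The striker loop's crossbar, at about row 108, lies under the light latch arm (x≈495), and the arm's tip reaches past it to row 160. I'll check the arm's slope with depth to confirm it has dropped.

Run:
```python
from h import *
m.move_l(W(-110,70,270),A(),.3); k=m.get_calibration("wrist"); p,d=m.grab_frame("wrist"); cv2.imwrite("pics/w5.png",p[:,:,::-1]); np.save("pics/w5d.npy",d)
K,R,t=np.array(k["camera_matrix"]),np.array(k["R"]),np.array(k["t"])
v,u=np.mgrid[0:300,130:480]; z=d[v,u]; P=(np.stack([(u-K[0,2])*z/K[0,0],(v-K[1,2])*z/K[1,1],z],-1)-t)@R
c,s=np.cos(YAW),np.sin(YAW); D=P[...,:2]-O; X=(c*D[...,0]+s*D[...,1])*1e3; Y=(-s*D[...,0]+c*D[...,1])*1e3; Z=P[...,2]*1e3
print(m.current_time())
for y in range(120,215,5):
    print(y,[ (int(np.median(Z[q])) if (q:=(abs(X-x)<2.5)&(abs(Y-y)<2.5)).any() else -1) for x in range(-110,-30,5)])
cv2.imwrite("pics/w5c.png",cv2.resize(p[:,:,::-1][0:260,200:480],None,fx=2.5,fy=2.3,interpolation=cv2.INTER_CUBIC))
```

```text
25.3
120 [37, 57, 68, 57, 57, 57, 57, 68, 70, 70, 70, 70, 70, 69, 57, 57]
125 [37, 57, 71, 57, 57, 57, 57, 71, 70, 69, 69, 69, 69, 58, 57, 57]
130 [37, 48, 72, 53, 77, 77, 76, 72, 38, 62, 67, 66, 62, 38, 48, 50]
135 [37, 49, 72, 72, 84, 84, 83, 72, 38, 38, 63, 63, 38, 38, 49, 51]
140 [37, 52, 72, 53, 84, 84, 84, 72, 38, 38, 62, 62, 38, 46, 52, 52]
145 [36, 38, 72, 73, 84, 84, 83, 72, 39, 38, 62, 63, 38, 38, 39, 39]
150 [413, 38, 38, 39, 84, 84, 84, 38, 38, 38, 62, 62, 39, 38, 38, 38]
155 [41, 42, 42, 43, 84, 84, 84, 42, 42, 43, 62, 62, 43, 42, 42, 38]
160 [42, 42, 42, 43, 84, 84, 84, 42, 52, 66, 66, 65, 65, 42, 42, 38]
165 [41, 44, 42, 43, 84, 84, 84, 42, 52, 66, 66, 66, 65, 45, 42, 38]
170 [42, 45, 43, 42, 84, 84, 84, 42, 52, 66, 66, 66, 65, 45, 44, 38]
175 [41, 43, 56, 43, 84, 84, 84, 70, 56, 65, 66, 66, 65, 42, 42, 38]
180 [41, 42, 76, 78, 84, 84, 84, 81, 64, 66, 66, 66, 65, 42, 42, 38]
185 [42, 42, 80, 79, 84, 84, 83, 82, 63, 66, 66, 66, 66, 43, 42, 38]
190 [42, 42, 81, 78, 77, 78, 77, 82, 63, 65, 65, 65, 65, 42, 42, 38]
195 [36, 38, 38, 38, 37, 37, 37, 37, -1, 37, 37, 38, 37, 38, 38, 37]
200 [34, 35, 35, 36, 35, 36, 36, 36, 36, 36, 36, 36, 36, 35, 36, 36]
205 [1, 30, 30, 30, 29, 31, 31, 31, 31, 30, 30, 31, 31, 31, 30, 30]
210 [0, 1, 0, 0, 0, 0, 0, 0, 0, 1, 0, 0, 0, 0, 0, 0]
```

View pics/w5c.png

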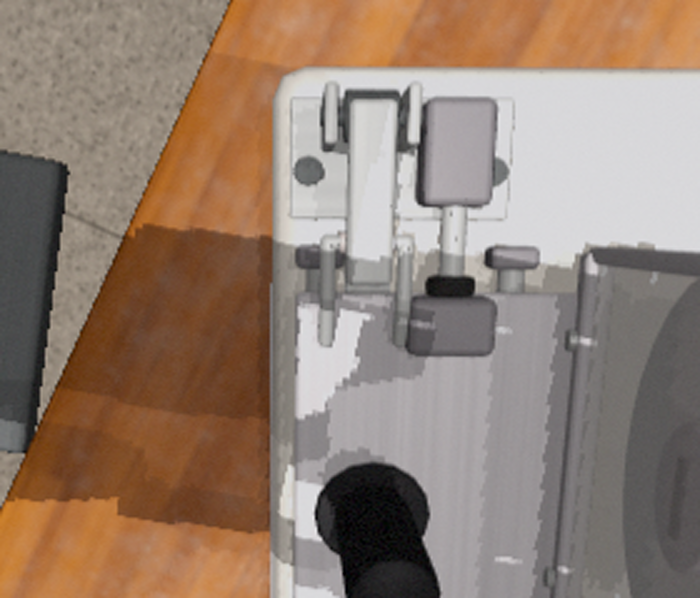

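The depth readings put the latch arm flat at z 84 from y 130 to 185, so it is down. The striker bar at y≈147 is captured behind the arm's tip at y≈130, and the guard block is on the buffer. The robot is clear, so I'm handing in.

Run:
```python
from h import *
print(m.current_force(),m.current_time()); m.sign_off()
```

```text
[ 0.81316591 -0.67698104 -0.17225219] 25.3
the job is handed in; nothing more can be done
```

I swung the thickness lever to zero and pushed the guard shut until its latch dropped. I handed the job in at 25.3 s of the 51 s allowed. `sign_off` gives no verdict, so what follows rests on my own checks.

- **Lever:** I pushed the knob with the shut fingers and felt the stop at about 14 N. The wrist and top pictures then showed the arm at zero.
- **Guard:** I pushed the grip in small steps and felt the latch climb to about 11 N, then the force fall away. The buffer came next, then a solid stop, where I backed off at 17 N against the 30 N limit.
- **Latch:** Depth readings show the latch arm level along its whole length, which means it is down. The guard's striker bar sits behind the arm's tip and the guard block rests on the buffer. The guard stayed put after I let go.
- **Surroundings:** Where they show in the pictures, the pepper drum and the tin in front of the slicer had not moved. I did not recheck the tin and spice jar on the chopping board, but never worked near them. The robot ended raised clear of everything, with the wrist force near zero.

**Less certain:** The solid stop came about 3 mm after the buffer was first felt, not the 1.5 mm expected. I put that down to slack and bending. I judged the buffer to be pressed in far enough from the forces and the captured striker; I did not measure it directly.

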